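Open the card drawer with the concealed catch

ROBOT

A 6-joint arm with a two-finger parallel gripper is mounted at the origin on a cart in front of the work surface, level with it; the furniture and walls round the work are solid. World frame = base frame: x ahead of the robot, y to its left, z up, the work surface at z = 0. Lengths are in m, angles in rad, forces in N, time in s.
With the tool pointing down it reaches from about 0.35 to 0.775 m from the base axis. Payload 7.3 kg.
Tool frame: the origin (TCP) lies at the very end of the fingers, on their centre line; the grasp point (between the pads) lies 19 mm behind it (robot.tcp_to_grasp is the distance from the TCP to the grasp point, in m); z points along the fingers, y is the direction in which the jaws open and shut (so a half turn about z gives the same grasp; the last joint's range is limited). The gripper opens to 92 mm and grips with 3 to 60 N. Pads are 19 mm wide; open, the fingers measure 130 mm over their backs; the gripper's body (75 mm by 190 mm) begins 47 mm behind the grasp point.
Start: joints at [-1.433, 0.342, 1.524, -0, 1.275, -0.146], TCP at [0.147, -0.504, 0.227] pointing down, gripper open.
Joint ranges: [-2.53, 2.53], [-0.77, 2.02], [0.04, 2.7], [-1, 4.14], [0.28, 2.66], [-3.11, 3.11]. Speed limits (rad/s): [2.57, 2.57, 3.14, 3.14, 3.14, 3.14].

INTERFACE

Orientations are given as [roll, pitch, yaw] about the fixed x, y, z axes, in that order (R = Rz(yaw) Ry(pitch) Rx(roll)).
In Python, from cell import robot, eyes, finder gives the robot as it stands. The module is installed in compiled form; this text tells all that it offers.
- The arm moves only by the tool move_arm, never from a script. Its argument "motion" is a list of rows, each a list of 7 numbers: the closure in counts, from 0 (fully open) to 255 (shut), then the shift along the tool's x, y, z normalised to -1 to 1, where 1 is 0.02 m, then the turn, a rotation vector about the tool's x, y, z normalised to -1 to 1, where 1 is 6 degrees. In form: [[claw, x, y, z, ax, ay, az], ...]. A call has 1 to 12 rows; each row shifts and turns the commanded pose from where the row before left it, along the tool's axes as they then stand; what a row does not reach is not made up. A row lasts 1/8 s, in which the tool goes at most 62.5 mm and 10.7 degrees, less where a joint would pass 70% of its speed; a pose out of reach is approached as far as the arm can. A call with a number of a shift or a turn outside -1 to 1 is refused whole. A call with a gripper value outside its range is refused whole. The fingers move at their own pace and stop on an object; "newtons" is the grip in N (left out, the last holds). Time passes only in rows, so rows that do not move let the fingers close. It gives the time, the measured TCP pose, the force and the opening at its end, in the units of the state.
- robot.observe(): the state, without advancing time (a new reading comes with each control period).
- eyes.read_camera(name): name is "scene" or "top" or "wrist"; returns (picture, depth): 400x640x3 uint8, red, green, blue; 400x640 float32, m along the optical axis (not along the pixel's ray), 0 where there is no reading.
- eyes.calibration(name): a dict with "K" (3x3 intrinsics, pixels), "position" and "orientation" of the camera in the world. Camera axes: x right, y up, looking along -z (the intrinsics and any distortion apply to the point x, -y, -z); pixel columns grow to the right and rows downward; lengths in m; the calibration is good to about 2 mm. A picture is of the moment at which its call begins: read the wrist's pose just before it. calibration takes no time and is no camera call; for the wrist camera it gives the pose at the moment of the call.
- robot.hand_in(): hands the job in, once; it reports no verdict.
Trained networks look in the newest picture that a camera, given by its name, has taken for a name from the list of things; names that differ only in an ending like _2 or _b are one class to them, and where a whole thing is asked for, a point or a joint stands for the part that bears it (a point fixed in the world has none). Each returns a list of dicts, best first, with "p" (0 to 1); they miss things now and then, are a little off and sometimes report something else, mostly with a low value. They report only what shows in the picture. A call takes as long as a camera call.
- finder.recognise(camera, label): "centre" ([x, y, z] in m, in the coordinates of the camera as it stood for that picture, good to about 4 mm: the middle of the surface that is visible of it).
- finder.place_of(camera, label): "centre" ([x, y, z] in m, in the coordinates of the camera as it stood for that picture, good to about 4 mm: a listed point, or the origin of a listed thing).
The state is a dict: "time": time; "qpos": joint angles; "qvel": joint speeds; "joint_efforts": joint torques, N m; "tool_pos": TCP position; "tool_rot": TCP orientation; "contact_force": force on the tool from outside, world axes, zero at the start; "torque": the same for the moment, N m; "opening": finger opening in m.
Only numpy, scipy, OpenCV 4.12 (cv2) and the standard library are available. Lean on these libraries where they do the work, as an engineer would, in place of code of your own. Each camera call takes 0.05 s, during which the arm holds its last target. There are 200 camera calls.

TASK

The low grey box on the mat has a hidden drawer: feel along the sunk panel in its top for the flush round push plate and press it in, so that the drawer springs ajar. Then reach a fingertip in behind the drawer's front and draw the drawer out to its stop. Work with fingertips only: grip nothing, do not pinch the drawer front, and leave the things on and beside the box where they are.

Things in the scene. Friction and masses are not known exactly. Their poses are not given: they have to be found in the camera images.
- box: Fixed low box of grey plastic, 130 x 390 x 60 mm (x, y, z). Origin at the centre of its underside, on the mat; x points to its back (front face at x = -65 mm), its long side runs along y, z up. Its ends beyond y = +-85 mm are solid blocks with flat tops at z = 60 mm; between them is the sunk panel, with 12 mm wide rims at z = 60 mm along its front and back. All this is rigid.
- panel_mid (a point): Middle of the sunk panel's surface (box frame 0, 0, 56 mm), axes as the box. The flat grey panel is 106 (x) x 170 mm (y) and rigid. On its long centreline (x = 0), its centre anywhere from y = -50 to +50 mm and different each time, is the push plate: a same-grey disc 44 mm across in a 46 mm hole, its face 2 mm below the panel. No reading gives its place: feel for it, or see the fine ring round it.
- release (a joint): The push plate: how far it is pressed straight down, 0 (up) to 0.005 m (home, face 7 mm below the panel). A spring pushes it back: it starts to give at about 2 N and is home at about 5.6 N. From about 3.5 mm on it frees the drawer, which springs out in about 0.5 s, whether the plate is then held in or let go.
- drawer (a joint): The drawer in the box's front, below the panel: how far it is out, along the box's -x, 0 (shut) to 0.085 m (stop). Freed, it springs out by about 0.05 m; from there it slides easily (about 1 N) and stays where it is left. It has a floor at z = 10 mm of the box frame, clear over y = -75 to +75 mm but for a card case 8 mm high farther back, at y = 20 to 70 mm.
- front_inside (a point): Mid top edge of the inner face of the drawer's front wall; moves out with the drawer; axes as the box. The wall is 8 mm thick, 166 mm wide, its top at z = 46 mm of the box frame, 36 mm above the floor. Shut, this point is at x = -57 mm of the box frame. Ajar, the opening from here back to the box's front edge (x = -65 mm, 60 mm high) is about 42 mm wide. The wall's outer half is geom drawer_c5.
- earbud_case: White rounded ear bud case, 46 x 58 x 26 mm, loose on the flat top of one end of the box. Origin at the centre of its underside. To be left alone.
- tape_roll: Roll of tape, 72 mm across and 19 mm high, loose on the flat top of the other end of the box. Origin at the centre of its underside. To be left alone.
- mouse: Black computer mouse, 122 x 64 x 41 mm, loose on the mat to the right of the box. Origin at the centre of its underside. To be left alone.

How it is judged:
On the way, in this order (a step that is already met when the one before it is completed fails the run):
1. the push plate is pressed in (at least 3 mm) (value of joint release above 0.003 m), for 0.02 s.
2. the drawer has sprung ajar (at least 35 mm) (value of joint drawer above 0.035 m), for 0.1 s.
At the end, for the whole second after the job is handed in: The drawer is out to its stop (75 of 85 mm or more) and at rest, the push plate is up again, and the ear bud case, the tape roll and the mouse are within 30 mm of where they were (value of joint drawer above 0.075 m and velocity of joint drawer between -0.01 and 0.01 m/s and value of joint release below 0.0015 m and distance of each of earbud_case, tape_roll, mouse from where it was at the start of the episode below 0.03 m); the robot touches nothing.
It fails at once if the drawer front is pinched or shoved on its outer face (more than 8 N from the fingers) (contact force between the fingers and drawer_c5 above 8 N).
It fails at once if the ear bud case, the tape roll or the mouse is moved or lifted by more than 30 mm (distance of any of earbud_case, tape_roll, mouse from where it was at the start of the episode above 0.03 m).
It also fails if it takes over 53 s, if anything falls off the work surface, if the arm or the gripper's body presses on something with over 40 N, if the wrist force passes 120 N, or if a joint passes its speed limit or range.

## Working session

There is one attempt and no reset: what is moved stays moved. The work goes in short steps, Python scripts to look and compute and a tool call to move; the robot and the scene stay as the last step left them, time stands still between calls to the robot, and variables do not carry over. Pictures are saved under pics/ and viewed, and the job is handed in when it is done.

Besides the shell and the picture viewer there is one more tool, called after "Emit:" as a command line: name --pt "numbers of a row" for each row, then --argument value for the rest. move_arm: Moves the arm, as the interface text tells. Its arguments: {"type":"object","properties":{"motion":{"type":"array"},"newtons":{"type":"number"}},"required":["motion"]}

```bash
mkdir -p pics; cat > h.py <<'E'
import numpy as np, cv2
from cell import robot, eyes, finder
from scipy.spatial.transform import Rotation as R
def cal(n):
    c=eyes.calibration(n); o=np.array(c["orientation"],float)
    M=o if o.shape==(3,3) else (R.from_euler('xyz',o).as_matrix() if o.size==3 else None)
    return np.array(c["K"]),np.array(c["position"]),M,c
def world(n,p): K,t,M,_=cal(n); return M@np.array(p)+t
def cloud(n,d):
    K,t,M,_=cal(n); v,u=np.mgrid[:d.shape[0],:d.shape[1]]
    P=np.stack([(u-K[0,2])/K[0,0]*d,-(v-K[1,2])/K[1,1]*d,-d],-1)
    return P@M.T+t
def pix(n,w):
    K,t,M,_=cal(n); p=M.T@(np.array(w)-t); return K[0,2]+K[0,0]*p[0]/-p[2],K[1,2]+K[1,1]*-p[1]/-p[2]
E
python3 - <<'E'
from h import *
np.set_printoptions(precision=4,suppress=True)
s=robot.observe(); print(s)
for n in("top","scene"):
    im,d=eyes.read_camera(n); cv2.imwrite(f"pics/{n}0.png",im[...,::-1]); np.save(f"{n}0.npy",d)
    print(n,cal(n)[3])
    for l in("box","panel_mid","front_inside","earbud_case","tape_roll","mouse"):
        r=finder.place_of(n,l)[:2]
        for q in r: print(l,round(q["p"],2),world(n,q["centre"]))
E
```

```text
{'time': 0.0, 'qpos': array([-1.433 ,  0.3427,  1.525 ,  0.    ,  1.2754, -0.146 ]), 'qvel': array([-0.0011,  0.0019, -0.0002,  0.0003, -0.0002, -0.0004]), 'joint_efforts': array([ -0.0003, -43.1243, -24.4226,   0.0716,   0.0558,  -0.0001]), 'tool_pos': array([ 0.147 , -0.5036,  0.2261]), 'tool_rot': array([-3.1401, -0.0002,  0.2838]), 'contact_force': array([-0.8737, -0.0833,  0.1784]), 'torque': array([-0.0195,  0.0277, -0.0245]), 'opening': 0.09155171367129715}
top {'K': array([[472.7024,   0.    , 308.0426],
       [  0.    , 472.7024, 203.2513],
       [  0.    ,   0.    ,   1.    ]]), 'position': array([ 0.3418, -0.2025,  1.2921]), 'orientation': array([ 0.1595,  0.0031, -1.5893])}
panel_mid 0.73 [ 0.567  -0.0564  0.056 ]
front_inside 0.66 [ 0.5111 -0.0441  0.0471]
earbud_case 0.76 [0.6036 0.0868 0.0593]
tape_roll 0.59 [ 0.5384 -0.1962  0.0576]
mouse 0.74 [ 0.45   -0.4881  0.0001]
mouse 0.54 [0.6004 0.0867 0.0602]
scene {'K': array([[494.6933,   0.    , 316.8086],
       [  0.    , 494.6933, 194.5409],
       [  0.    ,   0.    ,   1.    ]]), 'position': array([0.081 , 0.7466, 0.7423]), 'orientation': array([ 0.9882, -0.0176, -2.6586])}
box 0.9 [ 0.5657 -0.0585 -0.0002]
panel_mid 0.95 [ 0.5643 -0.0584  0.0552]
front_inside 0.77 [ 0.5045 -0.0448  0.0463]
earbud_case 0.96 [0.6027 0.0879 0.0615]
mouse 0.89 [ 0.4496 -0.4877  0.0039]
```

```bash
python3 - <<'E'
from h import *
np.set_printoptions(precision=4,suppress=True)
for n in("top","scene"):
    d=np.load(f"{n}0.npy"); P=cloud(n,d)
    m=(d>0)&(P[...,2]>0.045)&(P[...,2]<0.068)&(P[...,0]>0.4)&(P[...,0]<0.75)&(P[...,1]>-.35)&(P[...,1]<.25)
    m=cv2.morphologyEx(m.astype(np.uint8),cv2.MORPH_OPEN,np.ones((3,3)))>0
    print(n,m.sum(),cv2.minAreaRect(P[m][:,:2].astype(np.float32)), np.percentile(P[m][:,2],[5,50,95]))
    im=cv2.imread(f"pics/{n}0.png")
    u,v=pix(n,[.566,-.057,.056]); u,v=int(u),int(v); w=95
    c=im[max(0,v-w):v+w,max(0,u-w):u+w]; c=cv2.resize(c,None,fx=3,fy=3,interpolation=cv2.INTER_CUBIC)
    c=cv2.cvtColor(c,cv2.COLOR_BGR2GRAY); c=cv2.createCLAHE(4,(6,6)).apply(c); cv2.imwrite(f"pics/{n}0c.png",c); print(u,v)
E
```

```text
top 6205 ((0.5659105777740479, -0.05879516899585724), (0.39014217257499695, 0.13096478581428528), 80.26329040527344) [0.053  0.0586 0.0636]
253 194
scene 5444 ((0.5855159163475037, 0.004699647426605225), (0.5330767035484314, 0.1890716552734375), 70.96067810058594) [0.0497 0.0587 0.0627]
287 218
```

View pics/top0.png

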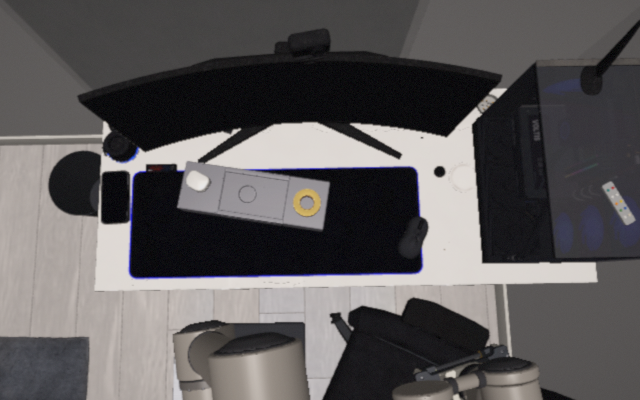

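View pics/scene0.png

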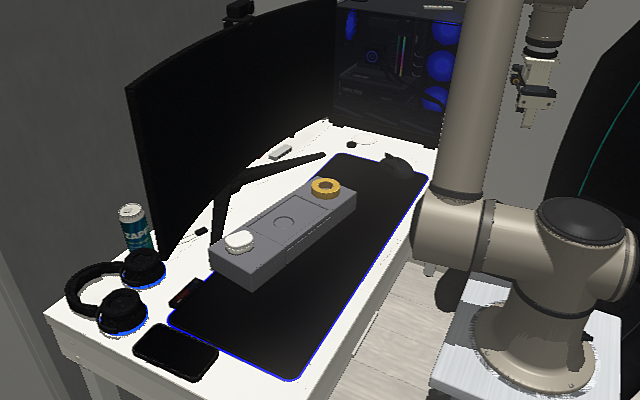

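The top view shows the box turned slightly, ear bud case at (198,182), tape roll at (307,202), and a faint ring at about (247,194). The scene view shows the ring at about (285,223). The depth rectangle is 390 x 131 mm at yaw about -9.74°, which matches the given box.

```bash
cat >> h.py <<'E'
C=np.array([.566,-.0588,0]); yaw=np.radians(80.263-90)
B=R.from_euler('z',yaw).as_matrix()
def w2b(p): return B.T@(np.array(p)-C)
def b2w(p): return B@np.array(p)+C
E
python3 - <<'E'
from h import *
np.set_printoptions(precision=4,suppress=True)
for n in("top","scene"):
    im=cv2.imread(f"pics/{n}0.png",0)
    # rectify the panel plane z=.056: 3 px per mm
    s=4; W=[[-53,-85],[53,-85],[53,85],[-53,85]]
    src=np.float32([pix(n,b2w([a/1000,b/1000,.056])) for a,b in W]); dst=np.float32([[(b+85)*s,(53-a)*s] for a,b in W])
    r=cv2.warpPerspective(im,cv2.getPerspectiveTransform(src,dst),(170*s,106*s),flags=cv2.INTER_CUBIC)
    cv2.imwrite(f"pics/{n}_rect.png",cv2.normalize(r,None,0,255,cv2.NORM_MINMAX))
    g=cv2.GaussianBlur(r,(0,0),3).astype(float); g=cv2.GaussianBlur(g,(0,0),15)-g
    k=np.zeros((201,201),np.float32); cv2.circle(k,(100,100),23*s-2,1,6); k/=k.sum()
    f=cv2.filter2D(g,-1,k); f[:95]=-9; f[-95:]=-9; f[:,:100]=-9; f[:,-100:]=-9
    _,mx,_,l=cv2.minMaxLoc(f); print(n,"disc y mm",l[0]/s-85,"x mm",53-l[1]/s,mx)
for n,l,p in (("e","earbud",[.603,.087,.06]),("t","tape",[.538,-.196,.058]),("m","mouse",[.45,-.488,0])): print(l,w2b(p))
E
python3 - <<'E'
import cv2;import numpy as np
a=[cv2.imread(f"pics/{n}_rect.png") for n in("top","scene")]
cv2.imwrite("pics/rect2.png",cv2.resize(np.vstack(a),None,fx=.65,fy=.65))
E
```

```text
top disc y mm 18.5 x mm 0.25 13.499518456585253
scene disc y mm 18.25 x mm -1.0 17.35131361265141
earbud [0.0118 0.15   0.06  ]
tape [-0.0044 -0.14    0.058 ]
mouse [-0.0417 -0.4426  0.    ]
```

View pics/rect2.png

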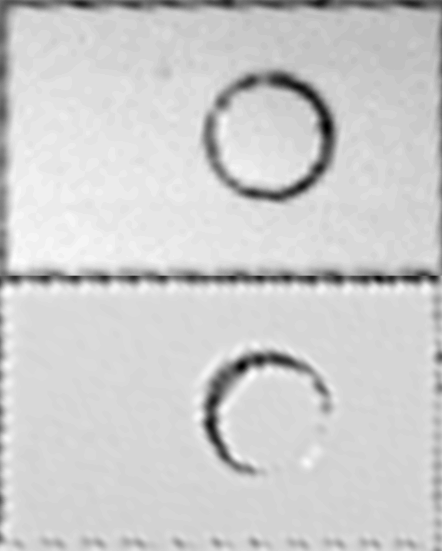

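Both cameras put the ring on the centreline (x ≈ 0), at y ≈ +18.4 mm, and the mouse is far away. I'll turn the jaw axis to the box's y, shut the fingers and start over. First I'm checking how far off the monitor is.

```bash
python3 - <<'E'
from h import *
np.set_printoptions(precision=3,suppress=True)
for n in("top","scene"):
    P=cloud(n,np.load(f"{n}0.npy")).reshape(-1,3)
    for z0 in(.1,.2,.3,.4,.5):
        m=(P[:,2]>z0)&(P[:,2]<z0+.1)&(abs(P[:,1])<.35)&(P[:,0]>.4); Q=P[m]
        if len(Q): print(n,z0,len(Q),"min x",np.percentile(Q[:,0],1),Q[Q[:,0].argmin()])
print(b2w([0,.0184,.054]))
E
```

```text
top 0.1 5388 min x 0.6810982097314221 [0.676 0.221 0.111]
top 0.2 10112 min x 0.6822236700856303 [0.676 0.221 0.2  ]
top 0.3 15362 min x 0.6829291073662433 [0.676 0.221 0.364]
top 0.4 7598 min x 0.6814738564659774 [0.677 0.221 0.408]
scene 0.1 11451 min x 0.6795178210433652 [0.675 0.225 0.136]
scene 0.2 12763 min x 0.6794468264297567 [0.674 0.225 0.263]
scene 0.3 15575 min x 0.6793383866027702 [0.674 0.226 0.382]
scene 0.4 16904 min x 0.6810304121158919 [0.675 0.226 0.423]
scene 0.5 3119 min x 0.908861238771432 [0.906 0.017 0.507]
[ 0.569 -0.041  0.054]
```

Emit:
move_arm --pt "255 0 0 0 0 0 0.87" --pt "255 0 0 0 0 0 0.87" --pt "255 0 0 0 0 0 0.87" --pt "255 0 0 0 0 0 0.87" --pt "255 0 0 0 0 0 0.85" --newtons 10

```text
time: 1.32
tool_pos: [0.147, -0.504, 0.2267]
tool_rot: [3.142, -0.0, -0.173]
contact_force: [0.3, 0.5, -0.4]
opening: 0.0464
```

Emit:
move_arm --pt "255 0.62 -0.98 0 0 0 0" --pt "255 0.62 -0.98 0 0 0 0" --pt "255 0.62 -0.98 0 0 0 0" --pt "255 0.62 -0.98 0 0 0 0" --pt "255 0.62 -0.98 0 0 0 0" --pt "255 0.62 -0.98 0 0 0 0" --pt "255 0.62 -0.98 0 0 0 0" --pt "255 0.62 -0.98 0 0 0 0" --pt "255 0.62 -0.98 0 0 0 0" --pt "255 0.62 -0.98 0 0 0 0" --pt "255 0.62 -0.98 0 0 0 0" --pt "255 0.62 -0.98 0 0 0 0"

```text
time: 2.82
tool_pos: [0.3342, -0.2952, 0.2269]
tool_rot: [3.142, -0.0, -0.167]
contact_force: [-0.8, 0.0, -0.8]
opening: 0.0006
```

Emit:
move_arm --pt "255 0.62 -0.98 0 0 0 0" --pt "255 0.62 -0.98 0 0 0 0" --pt "255 0.62 -0.98 0 0 0 0" --pt "255 0.62 -0.98 0 0 0 0" --pt "255 0.62 -0.98 0 0 0 0" --pt "255 0.62 -0.98 0 0 0 0" --pt "255 0.62 -0.98 0 0 0 0" --pt "255 0.62 -0.98 0 0 0 0" --pt "255 0.62 -0.98 0 0 0 0" --pt "255 0.62 -0.98 0 0 0 0" --pt "255 0.62 -0.98 0 0 0 0" --pt "255 0.62 -0.98 0 0 0 0"

```text
time: 4.32
tool_pos: [0.5198, -0.0883, 0.2269]
tool_rot: [-3.141, 0.0, -0.167]
contact_force: [1.0, 0.4, 1.2]
opening: 0.0002
```

Emit:
move_arm --pt "255 0.51 -0.79 0 0 0 0" --pt "255 0.51 -0.79 0 0 0 0" --pt "255 0.51 -0.79 0 0 0 0" --pt "255 0.51 -0.79 0 0 0 0" --pt "255 0 0 1 0 0 0" --pt "255 0 0 1 0 0 0" --pt "255 0 0 1 0 0 0" --pt "255 0 0 1 0 0 0" --pt "255 0 0 1 0 0 0" --pt "255 0 0 0 0.83 0 0" --pt "255 0 0 0 0.83 0 0" --pt "255 0 0 0 0.84 0 0"

```text
time: 5.82
tool_pos: [0.5713, -0.0349, 0.1268]
tool_rot: [-2.877, -0.0, -0.169]
contact_force: [1.0, 0.5, 0.1]
opening: 0.0007
```

```bash
python3 - <<'E'
from h import *
np.set_printoptions(precision=4,suppress=True)
s=robot.observe(); M=R.from_euler('xyz',s["tool_rot"]).as_matrix(); p=s["tool_pos"]
print(p,w2b(p),"tool axes in box\n",B.T@M,"\ncorner in box",w2b(p+M@[0,.019,0]),w2b(p+M@[0,-.019,0]),s["contact_force"])
im,d=eyes.read_camera("scene"); cv2.imwrite("pics/s1.png",cv2.resize(im[100:300,200:440,::-1],None,fx=3,fy=3))
im,d=eyes.read_camera("wrist"); cv2.imwrite("pics/w1.png",im[...,::-1])
E
```

```text
[ 0.5713 -0.0349  0.1268] [0.0012 0.0245 0.1268] tool axes in box
 [[ 1.      0.0006  0.0003]
 [ 0.0005 -0.9652  0.2614]
 [ 0.0005 -0.2614 -0.9652]] 
corner in box [0.0012 0.0061 0.1218] [0.0012 0.0428 0.1318] [1.0341 0.522  0.1482]
```

View pics/s1.png

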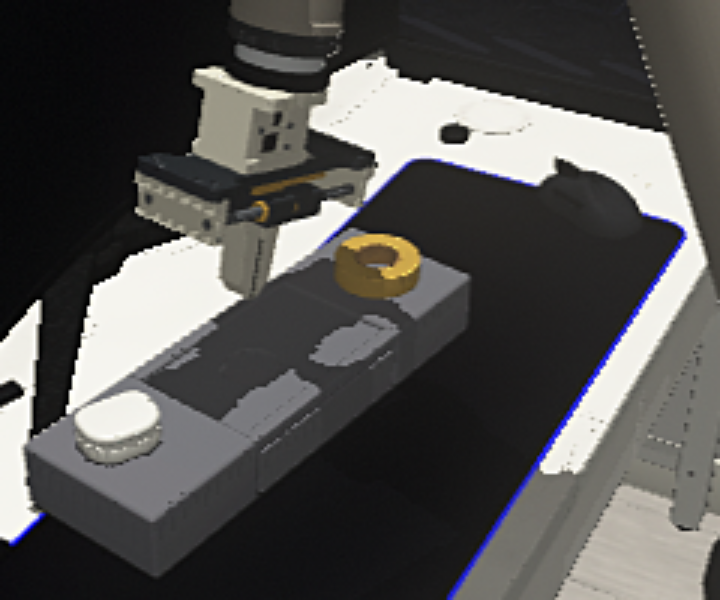

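View pics/w1.png

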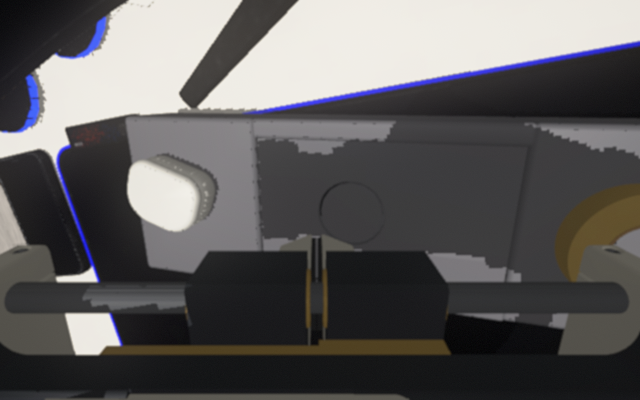

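The scene view shows the tilted, shut fingers over the panel, and the wrist view shows the ring at (352,212) right below the tips at about (318,240). I'm going straight down.

Emit:
move_arm --pt "255 0 0.26 0.965 0 0 0" --pt "255 0 0.26 0.965 0 0 0" --pt "255 0 0.26 0.965 0 0 0" --pt "255 0 0.026 0.097 0 0 0" --pt "255 0 0.026 0.097 0 0 0" --pt "255 0 0 0 0 0 0"

```text
time: 6.68
tool_pos: [0.5711, -0.0353, 0.0634]
tool_rot: [-2.88, -0.001, -0.169]
contact_force: [-0.3, 0.1, 0.1]
opening: 0.0002
```

Emit:
move_arm --pt "255 0 0.026 0.097 0 0 0" --pt "255 0 0.026 0.097 0 0 0" --pt "255 0 0 0 0 0 0"

```text
time: 7.05
tool_pos: [0.5706, -0.0353, 0.0586]
tool_rot: [-2.88, 0.0, -0.17]
contact_force: [-0.0, 0.2, 0.3]
opening: 0.0005
```

Emit:
move_arm --pt "255 0 0.026 0.097 0 0 0" --pt "255 0 0 0 0 0 0"

```text
time: 7.3
tool_pos: [0.5705, -0.0353, 0.0565]
tool_rot: [-2.88, 0.0, -0.17]
contact_force: [0.2, -0.4, -0.1]
opening: 0.0007
```

Emit:
move_arm --pt "255 0 0.026 0.097 0 0 0" --pt "255 0 0 0 0 0 0"

```text
time: 7.55
tool_pos: [0.5708, -0.0353, 0.0548]
tool_rot: [-2.88, -0.0, -0.17]
contact_force: [0.3, -0.5, 0.7]
opening: 0.0005
```

Emit:
move_arm --pt "255 0 0.026 0.097 0 0 0" --pt "255 0 0 0 0 0 0"

```text
time: 7.8
tool_pos: [0.5708, -0.0354, 0.0529]
tool_rot: [-2.88, -0.001, -0.17]
contact_force: [-0.8, 0.2, 4.4]
opening: 0.0004
```

Emit:
move_arm --pt "255 0 0.026 0.097 0 0 0" --pt "255 0 0 0 0 0 0"

```text
time: 8.05
tool_pos: [0.5709, -0.0354, 0.0508]
tool_rot: [-2.88, -0.001, -0.17]
contact_force: [-0.2, 0.0, 4.5]
opening: 0.0004
```

Emit:
move_arm --pt "255 0 0.02 0.075 0 0 0" --pt "255 0 0 0 0 0 0" --pt "255 0 0 0 0 0 0" --pt "255 0 0 0 0 0 0" --pt "255 0 0 0 0 0 0"

```text
time: 8.68
tool_pos: [0.571, -0.0353, 0.0499]
tool_rot: [-2.88, -0.001, -0.17]
contact_force: [-2.1, -0.1, 8.7]
opening: 0.0008
```

```bash
python3 - <<'E'
from h import *
s=robot.observe(); print(s["tool_pos"],s["contact_force"])
im,d=eyes.read_camera("scene"); cv2.imwrite("pics/s2.png",cv2.resize(im[100:300,200:440,::-1],None,fx=3,fy=3))
print([(q["p"],w2b(world("scene",q["centre"]))) for q in finder.place_of("scene","front_inside")])
E
```

```text
[ 0.57100423 -0.03533034  0.04986837] [-2.12610963 -0.09497293  8.6514006 ]
[(0.62, array([-0.10923511,  0.00204599,  0.04717295]))]
```

View pics/s2.png

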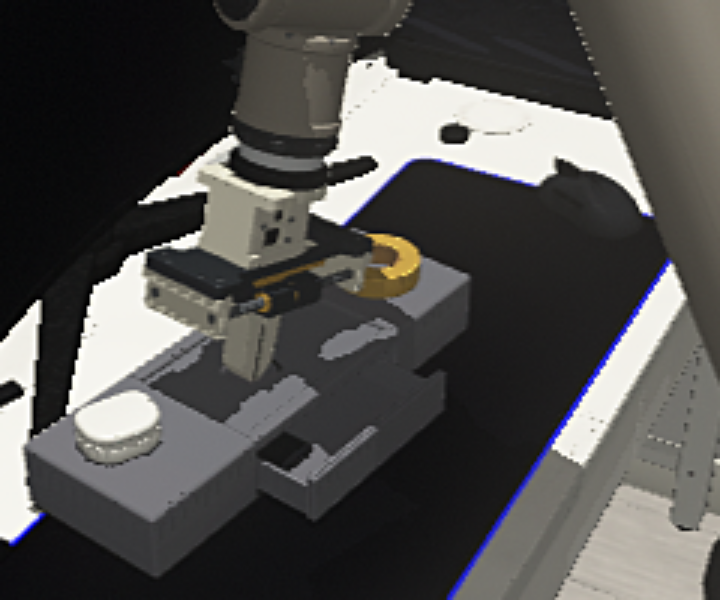

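The plate is home (8.7 N) and the scene view shows the drawer sprung out: its front wall runs from about (310,505) to (440,385), roughly 52 mm out. I'm lifting, straightening the tool and moving over the gap.

Emit:
move_arm --pt "255 0 -0.26 -0.965 0 0 0" --pt "255 0 -0.26 -0.965 0 0 0" --pt "255 0 -0.26 -0.965 0 0 0" --pt "255 0 0 0 -0.84 0 0" --pt "255 0 0 0 -0.83 0 0" --pt "255 0 0 0 -0.83 0 0" --pt "255 -0.88 0.34 0 0 0 0" --pt "255 -0.88 0.34 0 0 0 0" --pt "255 -0.88 0.34 0 0 0 0" --pt "255 -0.88 0.34 0 0 0 0" --pt "255 -0.88 0.34 0 0 0 0" --pt "255 0 0 0 0 0 0"

```text
time: 10.28
tool_pos: [0.4771, -0.0539, 0.1087]
tool_rot: [3.142, 0.001, -0.17]
contact_force: [0.6, 0.8, -0.1]
opening: 0.0003
```

```bash
python3 - <<'E'
from h import *
np.set_printoptions(precision=4,suppress=True)
s=robot.observe(); p=s["tool_pos"]; M=R.from_euler('xyz',s["tool_rot"]).as_matrix()
print("box",w2b(p),s["contact_force"]); print(B.T@M)
for n in("top","scene"):
    im,d=eyes.read_camera(n); cv2.imwrite(f"pics/{n}3.png",cv2.resize(im[100:300,200:440,::-1],None,fx=3,fy=3))
    for l in("front_inside","earbud_case","tape_roll"): print(n,l,[(round(q["p"],2),w2b(world(n,q["centre"]))) for q in finder.place_of(n,l)[:2]])
    P=cloud(n,d).reshape(-1,3); P=(P-C)@B
    m=(abs(P[:,1])<.07)&(P[:,0]<-.07)&(P[:,0]>-.15)&(P[:,2]>.04)&(P[:,2]<.05); print("wall top x",np.percentile(P[m][:,0],[2,50,98]) if m.any() else 0)
E
```

```text
box [-0.0884 -0.0102  0.1087] [ 0.5972  0.7799 -0.0911]
[[ 1.     -0.0003 -0.0015]
 [-0.0003 -1.     -0.    ]
 [-0.0015  0.     -1.    ]]
top front_inside [(0.7, array([-0.043 , -0.4438, -0.0028])), (0.66, array([-0.1045,  0.0031,  0.0485]))]
top earbud_case [(0.52, array([0.0102, 0.1509, 0.0582]))]
top tape_roll [(0.62, array([-0.0024, -0.1397,  0.0581]))]
wall top x [-0.115  -0.1123 -0.1084]
scene front_inside [(0.73, array([-0.1111,  0.0023,  0.0464]))]
scene earbud_case [(0.77, array([0.0087, 0.1496, 0.0633]))]
scene tape_roll [(0.5, array([ 0.001 , -0.1403,  0.0643]))]
wall top x [-0.1169 -0.1142 -0.1078]
```

View pics/scene3.png

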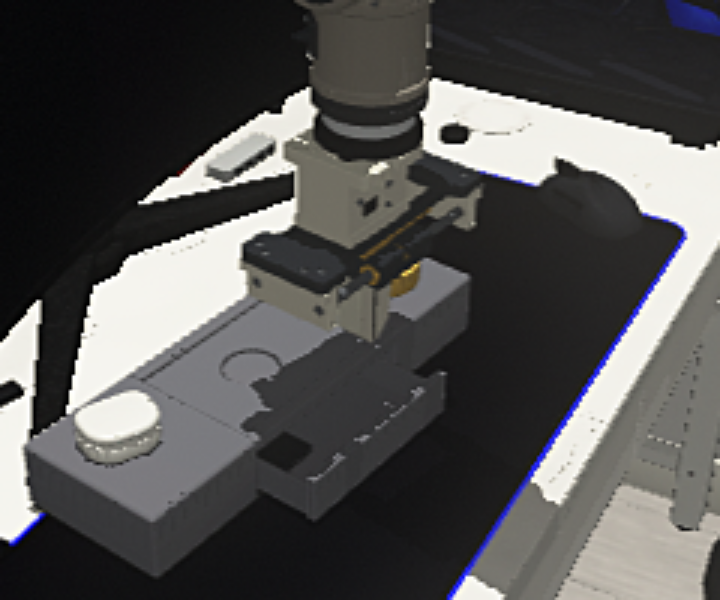

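The scene view shows the fingertips over the gap, with the inner wall face at about x = -0.108 and the tips at -0.098 to -0.079, clear of the box edge at -0.065. I'm descending, then checking the force.

Emit:
move_arm --pt "255 0 0 1 0 0 0" --pt "255 0 0 1 0 0 0" --pt "255 0 0 1 0 0 0" --pt "255 0 0 1 0 0 0" --pt "255 0 0 0.15 0 0 0" --pt "255 0 0 0 0 0 0"

```text
time: 11.42
tool_pos: [0.4785, -0.0539, 0.0263]
tool_rot: [3.141, -0.0, -0.17]
contact_force: [-0.5, 0.5, 0.5]
opening: 0.0007
```

Emit:
move_arm --pt "255 -0.25 0 0 0 0 0" --pt "255 -0.25 0 0 0 0 0" --pt "255 -0.25 0 0 0 0 0" --pt "255 0 0 0 0 0 0"

```text
time: 11.92
tool_pos: [0.463, -0.0512, 0.0263]
tool_rot: [3.142, 0.0, -0.17]
contact_force: [-0.6, -0.5, -0.6]
opening: 0.0002
```

Emit:
move_arm --pt "255 -0.2 0 0 0 0 0" --pt "255 -0.2 0 0 0 0 0" --pt "255 -0.2 0 0 0 0 0" --pt "255 -0.2 0 0 0 0 0" --pt "255 -0.2 0 0 0 0 0" --pt "255 -0.2 0 0 0 0 0" --pt "255 0 0 0 0 0 0"

```text
time: 12.8
tool_pos: [0.439, -0.0471, 0.026]
tool_rot: [-3.142, 0.001, -0.17]
contact_force: [0.1, 0.4, 0.1]
opening: 0.0007
```

```bash
python3 - <<'E'
from h import *
s=robot.observe(); print(w2b(s["tool_pos"]),s["contact_force"])
im,d=eyes.read_camera("scene"); cv2.imwrite("pics/s4.png",cv2.resize(im[100:300,200:440,::-1],None,fx=3,fy=3))
P=cloud("scene",d).reshape(-1,3); P=(P-C)@B
m=(P[:,1]<.07)&(P[:,1]>.03)&(P[:,0]<-.07)&(P[:,0]>-.18)&(P[:,2]>.04)&(P[:,2]<.05); print("wall top x",np.percentile(P[m][:,0],[2,50,98]))
print([(q["p"],w2b(world("scene",q["centre"]))) for q in finder.place_of("scene","front_inside")])
E
```

```text
[-0.12715497 -0.00992859  0.0259618 ] [0.07803455 0.37528675 0.06571555]
wall top x [-0.147125   -0.14448122 -0.13792686]
[(0.65, array([-0.14196346,  0.00404593,  0.04846339]))]
```

View pics/s4.png

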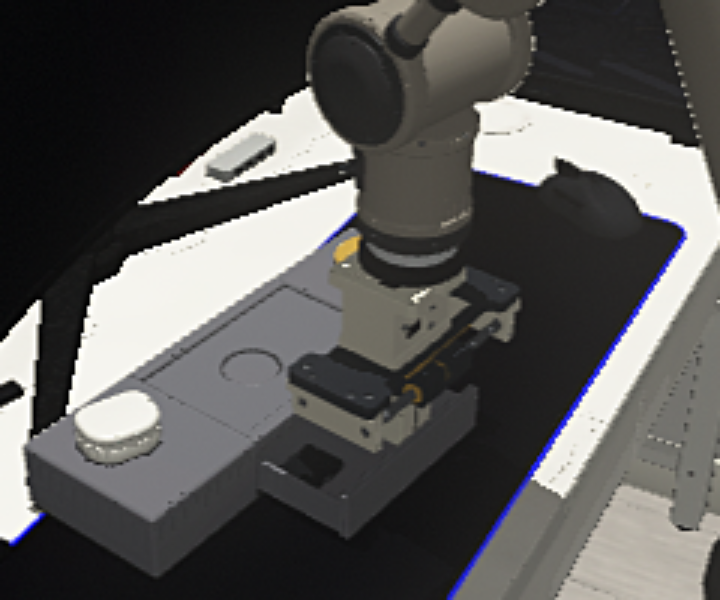

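The wall has moved 30 mm, to about 81 mm out. I'm drawing it gently on until the stop is felt.

Emit:
move_arm --pt "255 -0.1 0 0 0 0 0" --pt "255 -0.1 0 0 0 0 0" --pt "255 0 0 0 0 0 0"

```text
time: 13.28
tool_pos: [0.4355, -0.0465, 0.0261]
tool_rot: [3.142, 0.0, -0.17]
contact_force: [-0.4, -0.4, 0.1]
opening: 0.0007
```

Emit:
move_arm --pt "255 -0.1 0 0 0 0 0" --pt "255 0 0 0 0 0 0"

```text
time: 13.52
tool_pos: [0.4344, -0.0464, 0.0262]
tool_rot: [3.141, -0.001, -0.17]
contact_force: [2.1, -0.2, -2.2]
opening: 0.0004
```

Stop reached: the force rises and the tool lags. I'm backing off, lifting out and checking.

Emit:
move_arm --pt "255 0.3 0 0 0 0 0" --pt "255 0.3 0 0 0 0 0" --pt "255 0 0 -1 0 0 0" --pt "255 0 0 -1 0 0 0" --pt "255 0 0 -1 0 0 0" --pt "255 0 0 -1 0 0 0" --pt "255 0 0 -1 0 0 0" --pt "255 0 0 -1 0 0 0" --pt "255 0 0 -1 0 0 0" --pt "255 0 0 -1 0 0 0" --pt "255 0 0 0 0 0 0" --pt "255 0 0 0 0 0 0"

```text
time: 15.02
tool_pos: [0.4452, -0.0482, 0.1853]
tool_rot: [-3.142, 0.001, -0.17]
contact_force: [0.6, 0.2, 0.1]
opening: 0.0003
```

```bash
python3 - <<'E'
from h import *
s=robot.observe(); print(s["time"],w2b(s["tool_pos"]),s["contact_force"],abs(s["qvel"]).max())
im,d=eyes.read_camera("scene"); cv2.imwrite("pics/s5.png",cv2.resize(im[100:300,200:440,::-1],None,fx=3,fy=3))
P=cloud("scene",d).reshape(-1,3); P=(P-C)@B
m=(P[:,1]<.07)&(P[:,1]>-.07)&(P[:,0]<-.07)&(P[:,0]>-.18)&(P[:,2]>.04)&(P[:,2]<.05); print("wall top x",np.percentile(P[m][:,0],[2,50,98]))
for l in("front_inside","earbud_case","tape_roll","mouse"): print(l,[(round(q["p"],2),w2b(world("scene",q["centre"]))) for q in finder.place_of("scene",l)[:1]])
g=np.hypot(P[:,0],P[:,1]-.0184); a=(g<.018)&(P[:,2]<.07); b=(g>.026)&(g<.035)&(P[:,2]<.07); print("disc minus panel z",np.median(P[a][:,2])-np.median(P[b][:,2]),a.sum())
E
```

```text
15.025 [-0.12082901 -0.00995614  0.18530915] [0.62687252 0.20769289 0.06442999] 0.007244128895145855
wall top x [-0.15160082 -0.14863779 -0.14232244]
front_inside [(0.61, array([-0.14654799,  0.00165998,  0.04901958]))]
earbud_case [(0.74, array([0.01248224, 0.14996366, 0.05941828]))]
tape_roll [(0.58, array([ 0.00133126, -0.14068881,  0.06471448]))]
mouse []
disc minus panel z -0.0017044151087807213 107
```

View pics/s5.png

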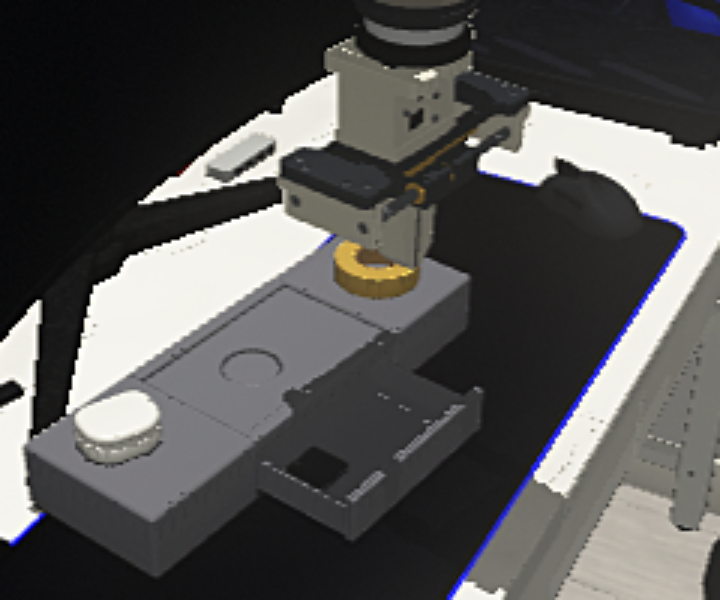

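The scene view shows the drawer out about 86 ± 4 mm, with its wall from about (350,530) to (475,405). The disc is up (about 2 mm below the panel), the case, roll and mouse are in place, and the tool is clear.

```bash
python3 -c "
from cell import robot
print(robot.hand_in())"
```

```text
the job is handed in; nothing more can be done
None
```

I found the push plate in the camera images (box frame x ≈ 0, y ≈ +18 mm) and pressed it home with a tilted fingertip, at about 8.7 N. The drawer sprung out about 52 mm. I then reached the shut fingertips in behind its front and drew it to the stop, lifted clear and handed in at about 15 s of the 53 s allowed.

**Last checks:**
- **Drawer:** it reads about 86 mm out, with camera error around 4 mm, against the 85 mm stop. I also felt the stop as 2–3 N of resistance.
- **Push plate:** its face is about 1.7 mm below the panel, so it is up again.
- **Ear bud case and tape roll:** both are within a few mm of where they started.
- **Mouse:** the network did not report it in the last picture, but it looks unmoved there and the arm stayed well clear of it.
- **Arm:** nothing is touching the tool, and the remaining force reading is noise level, about 0.7 N.

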